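# Clamp the turntable's board to the bench

## Robot

A 7-joint arm with a two-finger parallel gripper is mounted at the origin on the work surface. World frame = base frame: x ahead of the robot, y to its left, z up, the work surface at z = 0. Lengths are in m, angles in rad, forces in N, time in s.
With the tool pointing down it reaches from about 0.4 to 0.875 m from the base axis. Payload 4.4 kg.
Tool frame: the origin (TCP) lies at the very end of the fingers, on their centre line; the grasp point (between the pads) lies 19 mm behind it; z points along the fingers, y is the direction in which the jaws open and shut (so a half turn about z gives the same grasp; the last joint's range is limited). The gripper opens to 85 mm and grips with 20 to 120 N. Pads are 22 mm wide; open, the fingers measure 114 mm over their backs; the gripper's body (76 mm by 85 mm) begins 54 mm behind the grasp point. The pads swing forward as they close: fully open they stand 13 mm farther back than shut.
Start: joints at [-1.363, 0.628, 0.038, 1.517, -0.027, 0.996, -0.02], TCP at [0.176, 0.626, 0.231] pointing down, gripper open.
Joint ranges: [-3.06, 3.06], [-0.37, 2.12], [-1.25, 1.32], [0.18, 2.47], [-1.1, 4.24], [0.23, 1.98], [-2.94, 2.94]. Speed limits (rad/s): [2.57, 2.57, 3.14, 3.14, 3.14, 3.14, 3.14].

## Interface

Orientations are given as [roll, pitch, yaw] about the fixed x, y, z axes, in that order (R = Rz(yaw) Ry(pitch) Rx(roll)).
In Python, from bench import env, eyes gives the robot as it stands. The module is installed in compiled form; this text tells all that it offers.
- The arm moves only by the shell command python3 -m crank 'ROWS' [FORCE]. ROWS is JSON, a list of rows, each a list of 7 numbers: the shift along the world's x, y, z in m, then the turn, a rotation vector about the world's x, y, z in rad, then the finger opening in m, from 0 to 0.0854. A call has exactly 5 rows; each row is the pose to reach, as a shift and turn from the pose commanded when the call began; what a row does not reach only later rows make up. A row lasts 1/12 s, in which the tool goes at most 41.7 mm and 7.16 degrees, less where a joint would pass 70% of its speed; a pose out of reach is approached as far as the arm can. A call with a gripper value outside its range is refused whole. The fingers move at their own pace and stop on an object; FORCE is the grip in N (left out, the last holds). Time passes only in rows, so rows that repeat a pose let the fingers close, or fill a call up. It gives the time, the measured TCP pose, the force and the opening at its end, in the units of the state.
- env.get_obs(): the state, without advancing time (a new reading comes with each control period).
- eyes.read_camera(name): name is "scene" or "top"; returns the picture (384x512x3 uint8, red, green, blue); there is no depth.
- eyes.camera_model(name): a dict with "mtx" (3x3 intrinsics, pixels), "dist_coeffs" ([k1, k2, p1, p2, k3] as OpenCV has them; the pictures are not rectified), "cam_to_world" (4x4, takes a point from camera to world coordinates). Camera axes: x right, y down, z forward; pixel columns grow to the right and rows downward; lengths in m; the calibration is good to about 2 mm. A picture is of the moment at which its call begins. camera_model takes no time and is no camera call.
- env.close_job(): hands the job in, once; it reports no verdict.
The state is a dict: "time_s": time; "joints": joint angles; "dq": joint speeds; "tau": joint torques, N m; "ee_pos": TCP position; "orientation": TCP orientation; "contact_force": force on the tool from outside, world axes, zero at the start; "torque": the same for the moment, N m; "opening": finger opening in m.
Only numpy, scipy, OpenCV 4.12 (cv2) and the standard library are available. Lean on these libraries where they do the work, as an engineer would, in place of code of your own. Each camera call takes 0.05 s, during which the arm holds its last target.

## Task

Two identical screw clamps stand on the bench: take the one whose rubber pad hangs over the edge of the turntable's board. Turn its crank clockwise, seen from above, until the pad meets the board, then snug it up by about another fifth of a turn, firm but not screwed hard, and let go. Leave the other clamp alone, and do not shift the turntable or the vase on it.

Things in the scene. Friction and masses are not known exactly. Their poses are not given: they have to be found in the camera images.
- clamp_grip (a point): Centre of the upright wooden crank knob of the clamp to turn: 22 mm across, 46 mm tall, spins freely on its pin, so the hand need not turn with it. It circles at 50 mm radius round the vertical screw axis, on a flat steel crank arm 26 mm below this point (hub 21 mm below); nothing near is higher. z 0.18 to 0.20 at the start.
- clamp_crank (a joint): Crank angle of that clamp, rad; grows clockwise seen from above, 0 to 3.5 at the start, stop at 7.5. Crank, screw and pad sink together 30 mm per full turn (4.8 mm per rad). Stiff, stays where left: moving the knob takes about 4 N with the pad free, 6 N when snug. The pad meets the board at about 5.4 rad.
- clamp_pad: Round black rubber pad, 32 mm across, 10 mm thick, under that clamp's screw. Origin at the centre of its underside, on the vertical screw axis; z up. On a spring stem: once on the board it stays put as the screw goes on down, pressing about 3 N at first touch and 4 N more per mm of screw travel. 5 to 6 mm (a fifth of a turn, 25 N) is snug, 9 mm too hard.
- turntable: Loose lacquered wooden turntable, 1.8 kg: board 250 (x) by 210 (y) by 18 mm thick on the bench; on it a platter 184 mm across, centred 25 mm to +x of the board's centre, top 38 mm above the bench. Origin at the centre of the board's underside; z up. The pad hangs over its -x edge strip, 20 to 30 mm in and 50 to 65 mm to +y of the middle; the board's face is 18 mm above the origin.
- vase: Plum-glazed vase standing on the platter, 100 mm tall, 84 mm across, loose. Origin at the centre of its foot; z up. Its mouth is 138 mm above the bench. To be left standing.
- spare_grip (a point): Centre of the same knob on the other, identical clamp, whose pad hangs over bare bench. Not to be moved.
Things that resemble listed ones, but are neither listed nor needed, are in the scene too. What is shaped like the part that bears clamp_grip but turquoise is not meant. What is shaped like the vase but green is not meant.

How it is judged:
By the outcome, as a careful person would: the job done as asked, in the order asked, and still so for the second after the job is handed in, with the robot touching nothing.
It also fails if it takes over 56 s, if anything falls off the work surface, if the arm or the gripper's body presses on something with over 40 N, if the wrist force passes 120 N, or if a joint passes its speed limit or range.

## Working session

There is one attempt and no reset: what is moved stays moved. The work goes in short steps, Python scripts to look and compute and a shell command to move; the robot and the scene stay as the last step left them, time stands still between calls to the robot, and variables do not carry over. Pictures are saved under pics/ and viewed, and the job is handed in when it is done.

```bash
mkdir -p pics; python3 - <<'E'
from bench import env, eyes
import cv2
o=env.get_obs()
for k in("time_s","ee_pos","orientation","contact_force","opening"):print(k,o[k])
for n in("scene","top"):
    im=eyes.read_camera(n);cv2.imwrite(f"pics/{n}0.png",im[:,:,::-1])
    m=eyes.camera_model(n);print(n,m)
E
```

```text
time_s 0.0
ee_pos [0.17552153 0.62517956 0.23035396]
orientation [-3.13961137e+00 -1.63801606e-06  2.86783428e+00]
contact_force [ 0.52413371  1.47639261 -0.40504381]
opening 0.08543967894285506
scene {'mtx': array([[455.19231782,   0.        , 254.28892766],
       [  0.        , 455.19231782, 185.70668561],
       [  0.        ,   0.        ,   1.        ]]), 'dist_coeffs': array([-0.12135113,  0.        ,  0.        ,  0.        ,  0.        ]), 'cam_to_world': array([[-0.87693141,  0.26825012, -0.39878963,  1.06407564],
       [ 0.48054621,  0.47528558, -0.73700675,  0.71298531],
       [-0.00816319, -0.83794122, -0.54569944,  0.68064923],
       [ 0.        ,  0.        ,  0.        ,  1.        ]])}
top {'mtx': array([[369.78289048,   0.        , 249.05049827],
       [  0.        , 369.78289048, 194.56212191],
       [  0.        ,   0.        ,   1.        ]]), 'dist_coeffs': array([-0.08558342,  0.        ,  0.        ,  0.        ,  0.        ]), 'cam_to_world': array([[-0.02857495, -0.99314453,  0.11334647,  0.54789693],
       [-0.99958562,  0.02799658, -0.00669145, -0.02659555],
       [ 0.00347226, -0.11349071, -0.99353299,  0.96657009],
       [ 0.        ,  0.        ,  0.        ,  1.        ]])}
```

View pics/scene0.png

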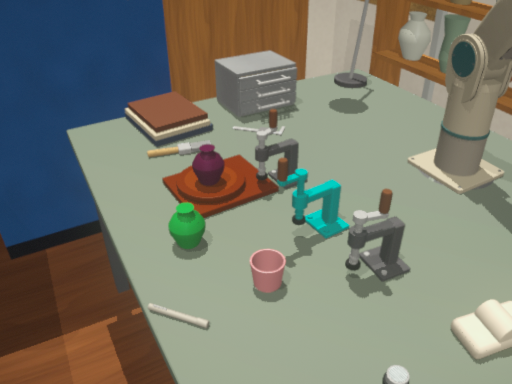

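View pics/top0.png

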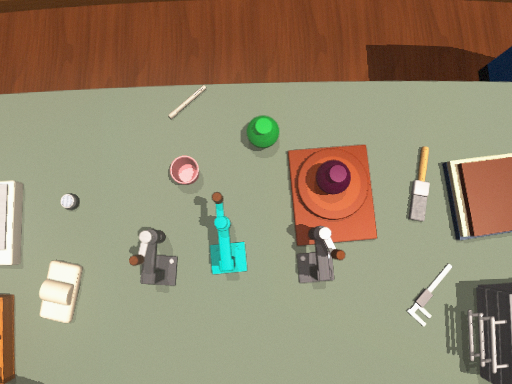

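The candidates in the top view are a grey clamp at (320,250) with its knob at (340,255), a turquoise one at (225,240) and a grey one at (150,255). The pad of the first hangs over the turntable's lower (-x) edge, so it fits. I'll enlarge it to confirm.

```bash
python3 - <<'E'
import cv2,numpy as np
t=cv2.imread("pics/top0.png");s=cv2.imread("pics/scene0.png")
a=cv2.resize(t[200:300,270:370],(400,400),interpolation=cv2.INTER_CUBIC)
b=cv2.resize(s[95:215,220:340],(400,400),interpolation=cv2.INTER_CUBIC)
cv2.imwrite("pics/crop0.png",np.hstack([a,b]))
E
```

```text
(no output)
```

View pics/crop0.png

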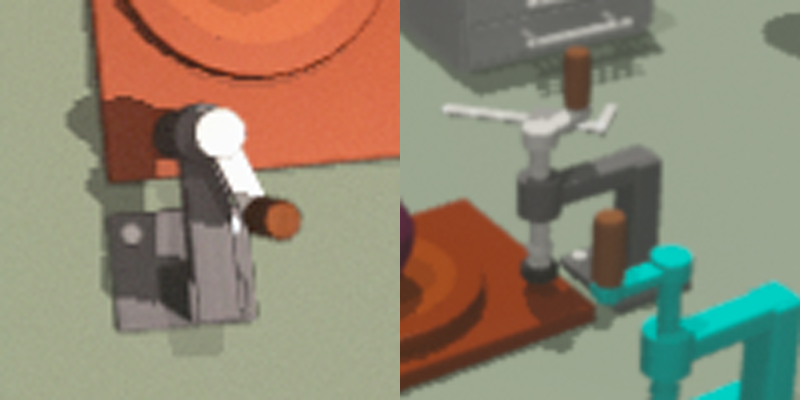

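The crop confirms it: the pad sits over the board at scene (262,177), the knob top is at top (340.7,255) and the hub at (325,233). Next I measure these.

```bash
cat > h.py <<'E'
import cv2,numpy as np
from bench import env,eyes
def ray(n,uv):
    m=eyes.camera_model(n);p=cv2.undistortPoints(np.array([[uv]],float),m["mtx"],m["dist_coeffs"])[0,0]
    T=m["cam_to_world"];d=T[:3,:3]@np.array([p[0],p[1],1]);return T[:3,3],d/np.linalg.norm(d)
def onz(n,uv,z):
    o,d=ray(n,uv);return o+d*(z-o[2])/d[2]
def tri(a,b):
    o1,d1=ray("scene",a);o2,d2=ray("top",b)
    s=np.linalg.lstsq(np.c_[d1,-d2],o2-o1,rcond=None)[0]
    p,q=o1+d1*s[0],o2+d2*s[1];return (p+q)/2,np.linalg.norm(p-q)
def proj(n,P):
    m=eyes.camera_model(n);T=np.linalg.inv(m["cam_to_world"])
    return cv2.projectPoints(np.array([P],float),cv2.Rodrigues(T[:3,:3])[0],T[:3,3],m["mtx"],m["dist_coeffs"])[0][0,0]
E
python3 - <<'E'
from h import *
np.set_printoptions(precision=4,suppress=True)
t=cv2.imread("pics/top0.png");s=cv2.imread("pics/scene0.png")
def brown(im,x0,x1,y0,y1):
    h=cv2.cvtColor(im,cv2.COLOR_BGR2HSV)[y0:y1,x0:x1]
    m=((h[...,0]<15)|(h[...,0]>172))&(h[...,1]>110)&(h[...,2]>40)
    n,l,st,c=cv2.connectedComponentsWithStats(m.astype(np.uint8))
    for i in range(1,n):
        if st[i,4]>8: print(st[i]+[x0,y0,0,0,0],c[i]+[x0,y0])
brown(s,264,284,100,135)
brown(t,330,350,245,265)
P,e=tri((273.1,110),(340.7,255.2));print("top",P,e)
print("hub on z .18",onz("top",(325,233),.18))
g=onz("top",(340.7,255.2),.213);print("knobtop at z.213",g)
for z in(.20,.215,.23):
    g=onz("top",(340.7,255.2),z);print(z,g,proj("scene",g),"hub",onz("top",(325,233),z-.04),proj("scene",g-[0,0,.046]))
print("vase mouth",onz("top",(338,174),.138))
h=cv2.cvtColor(t,cv2.COLOR_BGR2HSV)
for uv in((292,245),(376,241),(366,146),(289,151)):print("board",onz("top",uv,.018))
E
```

```text
[270 109   7  18 103] [272.5243 117.4757]
[331 250  14  10 109] [337.945  254.1009]
top [ 0.5044 -0.2156  0.207 ] 5.090866148114548e-05
hub on z .18 [ 0.5508 -0.191   0.18  ]
knobtop at z.213 [ 0.5048 -0.2141  0.213 ]
0.2 [ 0.504  -0.2174  0.2   ] [272.8717 112.247 ] hub [ 0.5509 -0.1952  0.16  ] [272.6472 128.3316]
0.215 [ 0.5049 -0.2136  0.215 ] [273.403  107.4364] hub [ 0.5508 -0.1921  0.175 ] [273.1676 123.7574]
0.23 [ 0.5057 -0.2099  0.23  ] [273.9437 102.5382] hub [ 0.5508 -0.1889  0.19  ] [273.6972 119.1001]
vase mouth [ 0.6839 -0.2366  0.138 ]
board [ 0.5236 -0.1388  0.018 ]
board [ 0.5264 -0.3567  0.018 ]
board [ 0.7769 -0.3467  0.018 ]
board [ 0.7682 -0.1411  0.018 ]
```

```bash
python3 - <<'E'
from h import *
np.set_printoptions(precision=2,suppress=True)
for z in(.018,.028,.038,.048):print(z,proj("scene",[.5505,-.194,z]))
s=cv2.imread("pics/scene0.png")
cv2.imwrite("pics/pad0.png",cv2.resize(s[155:200,240:295],None,fx=12,fy=12,interpolation=cv2.INTER_CUBIC))
E
python3 -m crank '[[0.015,-0.035,0.01,0,0,0,0.085],[0.035,-0.07,0.02,0,0,0,0.085],[0.06,-0.1,0.03,0,0,0,0.085],[0.085,-0.13,0.03,0,0,0,0.085],[0.11,-0.16,0.03,0,0,0,0.085]]' 40
python3 -c "
from bench import env;print(env.get_obs()['joints'])"
```

```text
0.018 [261.64 180.7 ]
0.028 [261.64 177.58]
0.038 [261.64 174.42]
0.048 [261.64 171.24]
time_s: 0.52
ee_pos: [0.2866, 0.4644, 0.2618]
orientation: [3.141, 0.0, 2.868]
contact_force: [1.2, -0.4, 0.0]
opening: 0.0849
[-1.10236205  0.44283381  0.04803132  1.77458627 -0.02570044  0.92391755
  0.25400225]
```

View pics/pad0.png

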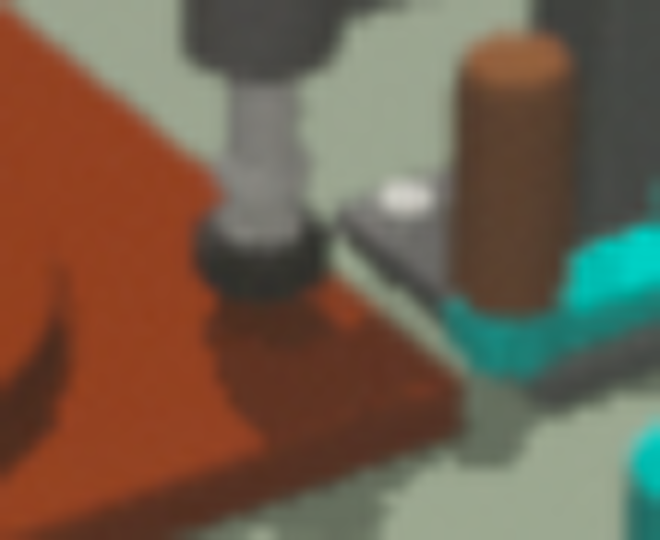

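The pad's black blob is at scene (261.5,177), with its lower edge at row ~180 and its shadow below and in front, so it hovers above the board. Moving on.

```bash
python3 -m crank '[[0.025,-0.03,0,0,0,0,0.085],[0.05,-0.06,0,0,0,0,0.085],[0.075,-0.09,0,0,0,0,0.085],[0.1,-0.12,0,0,0,0,0.085],[0.12,-0.155,0,0,0,0,0.085]]'
python3 -m crank '[[0.015,-0.035,0,0,0,0,0.085],[0.03,-0.07,0,0,0,0,0.085],[0.045,-0.105,0,0,0,0,0.085],[0.055,-0.145,0,0,0,0,0.085],[0.065,-0.185,0,0,0,0,0.085]]'
python3 -m crank '[[0.005,-0.04,0,0,0,0,0.085],[0.01,-0.08,0,0,0,0,0.085],[0.015,-0.12,0,0,0,0,0.085],[0.02,-0.16,0,0,0,0,0.085],[0.02,-0.2,0,0,0,0,0.085]]'
python3 - <<'E'
from h import *
for z in(.018,.023,.028,.033,.038):print(z,proj("scene",[.5505+.016*.476,-.194+.016*.88,z]),proj("scene",[.5505-.016*.476,-.194-.016*.88,z+.01]))
E
```

```text
time_s: 0.93
ee_pos: [0.4073, 0.3098, 0.2612]
orientation: [3.141, 0.001, 2.868]
contact_force: [-0.1, 0.2, 0.3]
opening: 0.0851
time_s: 1.35
ee_pos: [0.4709, 0.124, 0.2611]
orientation: [-3.141, -0.0, 2.868]
contact_force: [1.2, -0.0, -0.0]
opening: 0.0852
time_s: 1.77
ee_pos: [0.4912, -0.0761, 0.2612]
orientation: [3.141, 0.001, 2.868]
contact_force: [0.9, 0.1, -0.2]
opening: 0.0849
0.018 [261.74901258 183.90020513] [261.52631942 174.46488739]
0.023 [261.7504345  182.33138394] [261.52710354 172.90271703]
0.028 [261.75184113 180.75555186] [261.52787024 171.3337679 ]
0.033 [261.7532322  179.17267564] [261.52861924 169.75800947]
0.038 [261.75460744 177.58272198] [261.52935029 168.17541121]
```

```bash
python3 -m crank '[[0.003,-0.035,0,0,0,0,0.085],[0.006,-0.07,0,0,0,0,0.085],[0.009,-0.105,0,0,0,0,0.085],[0.013,-0.139,0,0,0,0,0.085],[0.013,-0.139,0,0,0,0,0.085]]'
python3 - <<'E'
from h import *
for n in("scene","top"):cv2.imwrite(f"pics/{n}1.png",eyes.read_camera(n)[:,:,::-1])
s=cv2.imread("pics/scene1.png");t=cv2.imread("pics/top1.png")
cv2.imwrite("pics/c1.png",np.hstack([cv2.resize(s[80:200,210:330],(400,400)),cv2.resize(t[190:310,270:390],(400,400))]))
E
```

```text
time_s: 2.18
ee_pos: [0.5028, -0.2221, 0.2613]
orientation: [-3.136, 0.002, 2.858]
contact_force: [0.0, -1.7, 0.1]
opening: 0.085
```

View pics/c1.png

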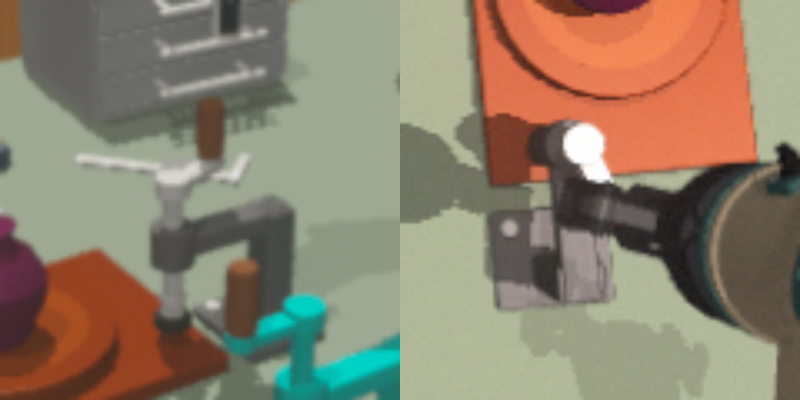

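```bash
python3 - <<'E'
from h import *
o=env.get_obs();print(o["ee_pos"],o["orientation"],o["time_s"],o["contact_force"])
print(proj("scene",o["ee_pos"]),proj("top",o["ee_pos"]))
E
```

```text
[ 0.50304496 -0.2145978   0.26075824] [-3.14142778e+00 -1.18908261e-03  2.86428910e+00] 2.2833 [0.1526677  0.75478631 0.16380652]
[274.06955055  90.31358573] [347.21479738 257.31411552]
```

View pics/scene1.png

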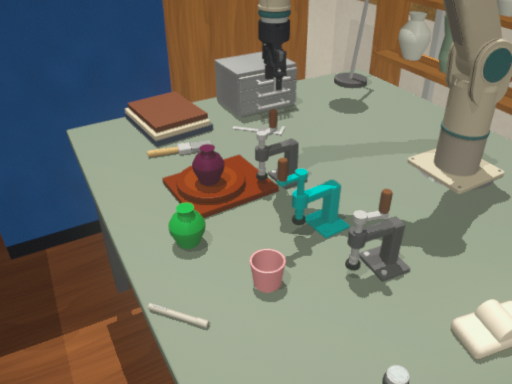

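View pics/top1.png

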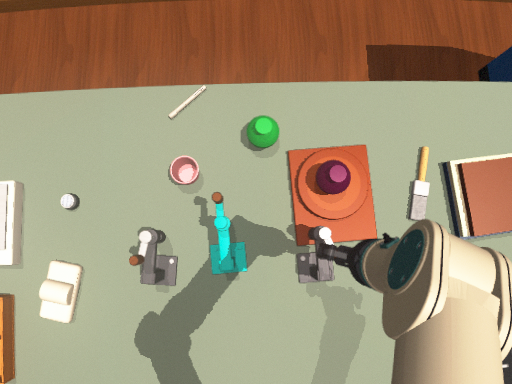

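The scene view shows the fingers at (274,85), right above the knob at (273,118), and the top view agrees. Descending.

```bash
python3 -m crank '[[0.001,-0.001,-0.03,0,0,0,0.085],[0.001,-0.001,-0.06,0,0,0,0.085],[0.001,-0.001,-0.08,0,0,0,0.085],[0.001,-0.001,-0.089,0,0,0,0.085],[0.001,-0.001,-0.089,0,0,0,0.06]]' 30
python3 -m crank '[[0,0,0,0,0,0,0.04],[0,0,0,0,0,0,0.03],[0,0,0,0,0,0,0.015],[0,0,0,0,0,0,0.015],[0,0,0,0,0,0,0.015]]' 30
python3 - <<'E'
from h import *
o=env.get_obs();print(o["ee_pos"],o["opening"],o["contact_force"])
s=eyes.read_camera("scene")[:,:,::-1]
cv2.imwrite("pics/c2.png",cv2.resize(s[80:200,210:330],(480,480)))
E
```

```text
time_s: 2.7
ee_pos: [0.5035, -0.2119, 0.1704]
orientation: [3.14, -0.005, 2.87]
contact_force: [-1.0, -0.4, 0.7]
opening: 0.0753
time_s: 3.12
ee_pos: [0.5056, -0.2141, 0.1736]
orientation: [3.141, 0.002, 2.868]
contact_force: [-0.5, 1.7, 4.2]
opening: 0.021
[ 0.50559211 -0.21407679  0.17358447] 0.0209985345626346 [-0.4770042   1.68115591  4.16456949]
```

View pics/c2.png

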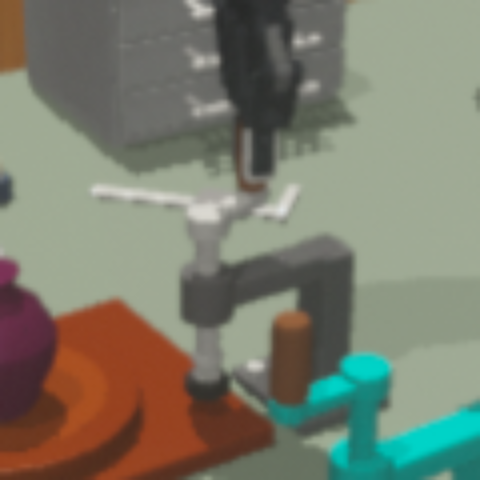

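Gripped: the opening is 21 mm and the crop shows the knob between the fingers. TCP to hub is 50 mm, as it should be. I'll work out the arc shifts.

```bash
cat >> h.py <<'E'
C=np.array([.551,-.1935]);TH=np.arctan2(-.0206,-.0454)
def arc(a,b,n=5):
    k=lambda f:np.array([*(C+.05*np.array([np.cos(TH-f),np.sin(TH-f)])),-.0048*f])
    for f in np.linspace(a,b,n+1)[1:]:print(round(f,2),np.round(k(f)-k(a),4))
E
python3 -c "
from h import *
for i in range(9):print('call',i);arc(.5*i,.5*i+.5)"
```

```text
call 0
0.1 [-0.0018  0.0046 -0.0005]
0.2 [-0.0032  0.0095 -0.001 ]
0.3 [-0.0041  0.0144 -0.0014]
0.4 [-0.0045  0.0194 -0.0019]
0.5 [-0.0043  0.0244 -0.0024]
call 1
0.6 [ 0.0006  0.005  -0.0005]
0.7 [ 0.0017  0.0098 -0.001 ]
0.8 [ 0.0033  0.0146 -0.0014]
0.9 [ 0.0054  0.0191 -0.0019]
1.0 [ 0.0079  0.0235 -0.0024]
call 2
1.1 [ 0.0029  0.0041 -0.0005]
1.2 [ 0.0062  0.0078 -0.001 ]
1.3 [ 0.0099  0.0112 -0.0014]
1.4 [ 0.0139  0.0142 -0.0019]
1.5 [ 0.0182  0.0168 -0.0024]
call 3
1.6 [ 0.0045  0.0022 -0.0005]
1.7 [ 0.0092  0.0039 -0.001 ]
1.8 [ 0.0141  0.0051 -0.0014]
1.9 [ 0.019   0.0058 -0.0019]
2.0 [ 0.024   0.006  -0.0024]
call 4
2.1 [ 0.005  -0.0003 -0.0005]
2.2 [ 0.0099 -0.001  -0.001 ]
2.3 [ 0.0148 -0.0023 -0.0014]
2.4 [ 0.0195 -0.004  -0.0019]
2.5 [ 0.024  -0.0062 -0.0024]
call 5
2.6 [ 0.0043 -0.0026 -0.0005]
2.7 [ 0.0082 -0.0057 -0.001 ]
2.8 [ 0.0119 -0.0091 -0.0014]
2.9 [ 0.0152 -0.0128 -0.0019]
3.0 [ 0.018  -0.0169 -0.0024]
call 6
3.1 [ 0.0025 -0.0043 -0.0005]
3.2 [ 0.0045 -0.0089 -0.001 ]
3.3 [ 0.0061 -0.0137 -0.0014]
3.4 [ 0.0071 -0.0185 -0.0019]
3.5 [ 0.0077 -0.0235 -0.0024]
call 7
3.6 [ 0.0001 -0.005  -0.0005]
3.7 [-0.0003 -0.01   -0.001 ]
3.8 [-0.0012 -0.0149 -0.0014]
3.9 [-0.0026 -0.0197 -0.0019]
4.0 [-0.0045 -0.0243 -0.0024]
call 8
4.1 [-0.0023 -0.0044 -0.0005]
4.2 [-0.0051 -0.0086 -0.001 ]
4.3 [-0.0082 -0.0125 -0.0014]
4.4 [-0.0117 -0.016  -0.0019]
4.5 [-0.0156 -0.0192 -0.0024]
```

```bash
python3 -m crank '[[-0.0018,0.0046,-0.0005,0,0,0,0.015],[-0.0032,0.0095,-0.001,0,0,0,0.015],[-0.0041,0.0144,-0.0014,0,0,0,0.015],[-0.0045,0.0194,-0.0019,0,0,0,0.015],[-0.0043,0.0244,-0.0024,0,0,0,0.015]]' 30
python3 - <<'E'
from h import *
o=env.get_obs();print(o["ee_pos"],np.round(o["contact_force"],1),o["torque"])
s=eyes.read_camera("scene")[:,:,::-1]
cv2.imwrite("pics/c3.png",cv2.resize(s[80:200,210:330],(480,480)))
E
```

```text
time_s: 3.58
ee_pos: [0.5012, -0.1919, 0.1714]
orientation: [-3.139, 0.004, 2.866]
contact_force: [-1.3, -2.7, 6.8]
opening: 0.0208
[ 0.50115461 -0.19186247  0.17135556] [-1.3 -2.7  6.8] [-0.65574671  0.24250308  0.03346139]
```

View pics/c3.png

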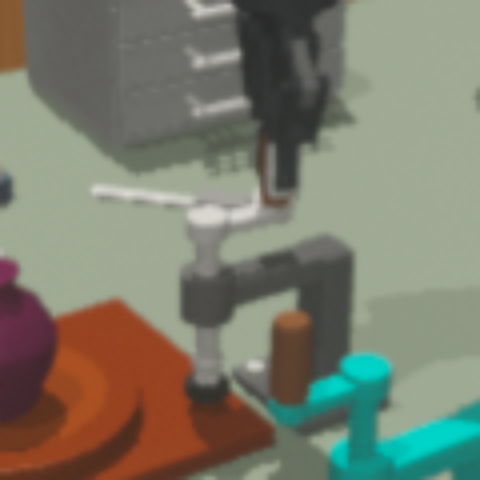

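The crank follows and the knob is still in the fingers. The upward force of 7 N suggests the fingers sit slightly low, so I keep z level for this call.

```bash
python3 -m crank '[[0.0006,0.005,0,0,0,0,0.015],[0.0017,0.0098,0,0,0,0,0.015],[0.0033,0.0146,0,0,0,0,0.015],[0.0054,0.0191,0,0,0,0,0.015],[0.0079,0.0235,0,0,0,0,0.015]]' 30
python3 -m crank '[[0.0029,0.0041,-0.0005,0,0,0,0.015],[0.0062,0.0078,-0.001,0,0,0,0.015],[0.0099,0.0112,-0.0014,0,0,0,0.015],[0.0139,0.0142,-0.0019,0,0,0,0.015],[0.0182,0.0168,-0.0024,0,0,0,0.015]]' 30
python3 - <<'E'
from h import *
o=env.get_obs();print(o["ee_pos"],np.round(o["contact_force"],1),o["torque"])
s=eyes.read_camera("scene")[:,:,::-1];cv2.imwrite("pics/s4.png",s)
cv2.imwrite("pics/c4.png",cv2.resize(s[80:200,210:330],(480,480)))
E
```

```text
time_s: 4.05
ee_pos: [0.5084, -0.1669, 0.1692]
orientation: [-3.14, 0.0, 2.867]
contact_force: [2.2, -6.7, -10.3]
opening: 0.021
time_s: 4.47
ee_pos: [0.5256, -0.1501, 0.1667]
orientation: [-3.14, -0.002, 2.867]
contact_force: [-2.4, -5.7, -2.4]
opening: 0.0214
[ 0.52558329 -0.15008799  0.1667329 ] [-2.4 -5.7 -2.4] [-1.23406397  0.21899626 -0.06039434]
```

View pics/c4.png

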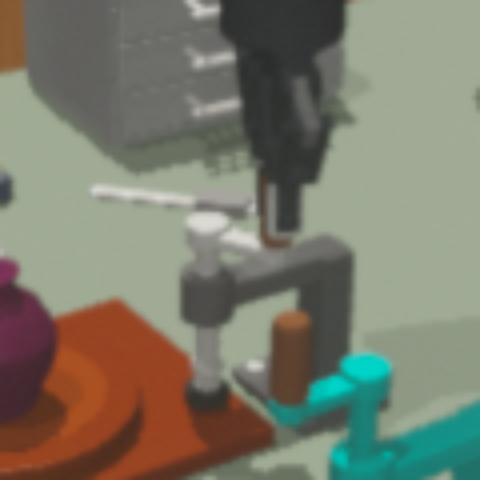

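```bash
python3 -m crank '[[0.0045,0.0022,-0.0005,0,0,0,0.015],[0.0092,0.0039,-0.001,0,0,0,0.015],[0.0141,0.0051,-0.0014,0,0,0,0.015],[0.019,0.0058,-0.0019,0,0,0,0.015],[0.024,0.006,-0.0024,0,0,0,0.015]]' 30
python3 - <<'E'
from h import *
o=env.get_obs();print(o["ee_pos"],np.round(o["contact_force"],1))
s=eyes.read_camera("scene")[:,:,::-1];cv2.imwrite("pics/s5.png",s)
cv2.imwrite("pics/c5.png",cv2.resize(s[80:200,210:330],(480,480)))
for n in("scene0","s4","s5"):
    g=cv2.imread(f"pics/{n}.png")[165:192,259:265,2].astype(float).mean(1);print(n,np.round(g).astype(int))
E
```

```text
time_s: 4.93
ee_pos: [0.5489, -0.1432, 0.1644]
orientation: [-3.141, -0.004, 2.868]
contact_force: [-3.3, -3.5, -0.7]
opening: 0.0205
[ 0.54892926 -0.14320254  0.16438448] [-3.3 -3.5 -0.7]
scene0 [124 124 123 125 129 130 125 121 121 117  84  58  52  50  54  71  77  79
  86  93  96  96  97  98 104 112 119]
s4 [128 128 128 130 130 130 134 135 133 126 124 122  96  66  54  53  55  68
  80  95  98  99 100 101 107 115 123]
s5 [128 130 130 130 130 133 132 141 137 130 125 126 118  86  61  54  53  56
  76  95  99 100 100 101 107 116 123]
```

View pics/c5.png

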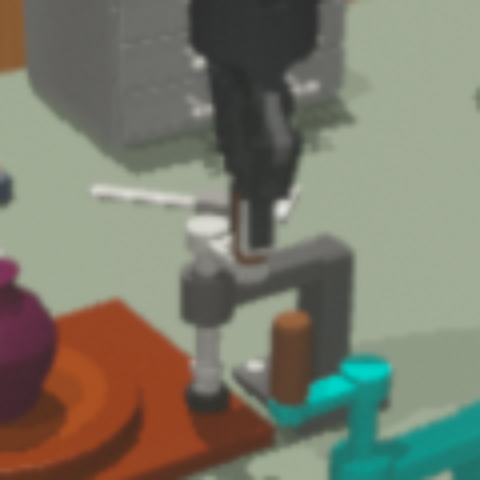

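The pad has sunk about 9 mm by its edge rows (bottom at row 182.6, contact expected at about 183.9). From here I take finer steps, tracking the pad row and the force.

```bash
cat >> h.py <<'E'
def cross(g,v,i0,up):
    for i in range(i0,len(g)-1):
        if (g[i]-v)*(g[i+1]-v)<=0 and ((g[i+1]>g[i])==up): return i+(v-g[i])/(g[i+1]-g[i])
def look(n):
    o=env.get_obs();p=np.array(o["ee_pos"]);r=p[:2]-C
    phi=(TH-np.arctan2(r[1],r[0]))%(2*np.pi)
    t=np.array([r[1],-r[0]])/np.linalg.norm(r);f=np.array(o["contact_force"])
    S=[]
    s=eyes.read_camera("scene")[:,:,::-1];cv2.imwrite(f"pics/{n}.png",s)
    print(n,"t",o["time_s"],"phi",round(phi,3),"r",np.round(np.linalg.norm(r),4),"z",round(p[2],4),"Ft",round(-f[:2]@t,1),"F",np.round(f,1))
    rows(n)
def rows(n):
    g=cv2.imread(f"pics/{n}.png")[165:195,258:266,2].astype(float).mean(1)
    i=int(np.argmin(g[5:22]))+5
    a=cross(g[:i+1],90,5,False);b=cross(g,68,i,True)
    print("  pad top row",round(165+a,2),"bottom",round(165+b,2))
E
python3 -c "
from h import *
rows('scene0');rows('s4');rows('s5')
for a in(2,2.25,2.5,2.75,3,3.25,3.5,3.75):print('call',a);arc(a,a+.25)"
```

```text
pad top row 174.6 bottom 179.56
  pad top row 176.91 bottom 181.87
  pad top row 177.66 bottom 182.47
call 2
2.05 [ 0.0025 -0.0001 -0.0002]
2.1 [ 0.005  -0.0003 -0.0005]
2.15 [ 0.0075 -0.0006 -0.0007]
2.2 [ 0.0099 -0.001  -0.001 ]
2.25 [ 0.0124 -0.0016 -0.0012]
call 2.25
2.3 [ 0.0024 -0.0007 -0.0002]
2.35 [ 0.0048 -0.0015 -0.0005]
2.4 [ 0.0071 -0.0024 -0.0007]
2.45 [ 0.0094 -0.0035 -0.001 ]
2.5 [ 0.0116 -0.0046 -0.0012]
call 2.5
2.55 [ 0.0022 -0.0013 -0.0002]
2.6 [ 0.0043 -0.0026 -0.0005]
2.65 [ 0.0063 -0.0041 -0.0007]
2.7 [ 0.0082 -0.0057 -0.001 ]
2.75 [ 0.0101 -0.0073 -0.0012]
call 2.75
2.8 [ 0.0018 -0.0018 -0.0002]
2.85 [ 0.0035 -0.0036 -0.0005]
2.9 [ 0.0051 -0.0055 -0.0007]
2.95 [ 0.0066 -0.0075 -0.001 ]
3.0 [ 0.008  -0.0096 -0.0012]
call 3
3.05 [ 0.0013 -0.0021 -0.0002]
3.1 [ 0.0025 -0.0043 -0.0005]
3.15 [ 0.0035 -0.0066 -0.0007]
3.2 [ 0.0045 -0.0089 -0.001 ]
3.25 [ 0.0053 -0.0113 -0.0012]
call 3.25
3.3 [ 0.0007 -0.0024 -0.0002]
3.35 [ 0.0013 -0.0048 -0.0005]
3.4 [ 0.0018 -0.0073 -0.0007]
3.45 [ 0.0022 -0.0097 -0.001 ]
3.5 [ 0.0024 -0.0122 -0.0012]
call 3.5
3.55 [ 0.0001 -0.0025 -0.0002]
3.6 [ 0.0001 -0.005  -0.0005]
3.65 [-0.0001 -0.0075 -0.0007]
3.7 [-0.0003 -0.01   -0.001 ]
3.75 [-0.0007 -0.0124 -0.0012]
call 3.75
3.8 [-0.0005 -0.0024 -0.0002]
3.85 [-0.0012 -0.0049 -0.0005]
3.9 [-0.0019 -0.0072 -0.0007]
3.95 [-0.0028 -0.0096 -0.001 ]
4.0 [-0.0038 -0.0119 -0.0012]
```

```bash
python3 -m crank '[[0.0025,-0.0001,-0.0002,0,0,0,0.015],[0.005,-0.0003,-0.0005,0,0,0,0.015],[0.0075,-0.0006,-0.0007,0,0,0,0.015],[0.0099,-0.001,-0.001,0,0,0,0.015],[0.0124,-0.0016,-0.0012,0,0,0,0.015]]' 30 >/dev/null
python3 -c "
from h import *
look('p1')"
python3 -m crank '[[0.0024,-0.0007,-0.0002,0,0,0,0.015],[0.0048,-0.0015,-0.0005,0,0,0,0.015],[0.0071,-0.0024,-0.0007,0,0,0,0.015],[0.0094,-0.0035,-0.001,0,0,0,0.015],[0.0116,-0.0046,-0.0012,0,0,0,0.015]]' 30 >/dev/null
python3 -c "
from h import *
look('p2')"
```

```text
p1 t 5.4 phi 2.219 r 0.0503 z 0.1632 Ft 4.5 F [-4.7 -0.5 -5.6]
  pad top row 178.22 bottom 182.81
p2 t 5.8667 phi 2.476 r 0.0503 z 0.162 Ft 4.3 F [-4.4  0.8 -9.5]
  pad top row 178.56 bottom 183.11
```

```bash
python3 -m crank '[[0.0022,-0.0013,-0.0006,0,0,0,0.015],[0.0043,-0.0026,-0.0011,0,0,0,0.015],[0.0063,-0.0041,-0.0016,0,0,0,0.015],[0.0082,-0.0057,-0.002,0,0,0,0.015],[0.0101,-0.0073,-0.0024,0,0,0,0.015]]' 30 >/dev/null
python3 -c "
from h import *
look('p3')"
python3 -m crank '[[0.0018,-0.0018,-0.0002,0,0,0,0.015],[0.0035,-0.0036,-0.0005,0,0,0,0.015],[0.0051,-0.0055,-0.0007,0,0,0,0.015],[0.0066,-0.0075,-0.001,0,0,0,0.015],[0.008,-0.0096,-0.0012,0,0,0,0.015]]' 30 >/dev/null
python3 -c "
from h import *
look('p4')"
```

```text
p3 t 6.3333 phi 2.748 r 0.0502 z 0.1607 Ft 4.2 F [-4.   1.9 -4.1]
  pad top row 178.78 bottom 183.33
p4 t 6.8 phi 2.999 r 0.0503 z 0.1595 Ft 4.8 F [-3.2  3.6 -2.9]
  pad top row 178.75 bottom 183.58
```

```bash
python3 -m crank '[[0.0013,-0.0021,-0.0002,0,0,0,0.015],[0.0025,-0.0043,-0.0005,0,0,0,0.015],[0.0035,-0.0066,-0.0007,0,0,0,0.015],[0.0045,-0.0089,-0.001,0,0,0,0.015],[0.0053,-0.0113,-0.0012,0,0,0,0.015]]' 30 >/dev/null
python3 - <<'E'
from h import *
look('p5')
I=[cv2.resize(cv2.imread(f"pics/{n}.png")[160:195,245:280],(250,250),interpolation=cv2.INTER_CUBIC) for n in("p1","p3","p5")]
cv2.imwrite("pics/cmp.png",np.hstack(I))
for n in("s4","s5","p1","p2","p3","p4","p5"):
    g=cv2.imread(f"pics/{n}.png")[172:190,258:266,2].astype(float).mean(1);print(n,np.round(g).astype(int))
E
```

```text
p5 t 7.2667 phi 3.242 r 0.0502 z 0.1583 Ft 4.3 F [-2.2  3.8 -2.1]
  pad top row 178.68 bottom 183.73
s4 [136 135 125 119 113  88  63  54  53  56  70  83  96 100 100 104 106 111]
s5 [139 137 131 121 119 109  80  59  53  53  58  79  96 100 101 104 106 112]
p1 [135 138 136 129 121 114  96  68  54  52  54  71  94 100 101 105 106 111]
p2 [138 141 137 129 124 118 107  77  57  52  53  65  92 100 101 105 106 112]
p3 [136 133 135 132 123 118 110  84  61  53  52  59  86  96  98 104 106 112]
p4 [140 131 130 129 120 118 110  83  58  51  51  56  76  86  92 101 105 111]
p5 [134 128 127 127 120 115 108  82  58  50  50  55  73  83  90 100 105 110]
```

View pics/cmp.png

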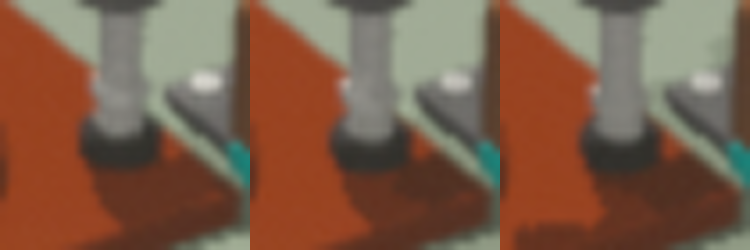

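The pad is now on the board. Its top edge sank about 1.55 px per rad up to φ≈2.5 and then held at 178.7 over the last three pictures, and the crop shows it seated. That puts contact at φ≈2.62. The snug target is +1.17 rad (5.6 mm), so φ≈3.79.

```bash
python3 -m crank '[[0.0007,-0.0024,-0.0003,0,0,0,0.015],[0.0013,-0.0048,-0.0006,0,0,0,0.015],[0.0018,-0.0073,-0.0009,0,0,0,0.015],[0.0022,-0.0097,-0.0012,0,0,0,0.015],[0.0024,-0.0122,-0.0014,0,0,0,0.015]]' 30 >/dev/null
python3 -c "
from h import *
look('p6');arc(3.5,3.8)"
python3 -m crank '[[0.0001,-0.003,-0.0003,0,0,0,0.015],[0,-0.006,-0.0006,0,0,0,0.015],[-0.0002,-0.009,-0.0009,0,0,0,0.015],[-0.0007,-0.012,-0.0012,0,0,0,0.015],[-0.0012,-0.0149,-0.0014,0,0,0,0.015]]' 30 >/dev/null
python3 -c "
from h import *
look('p7')"
```

```text
p6 t 7.7333 phi 3.483 r 0.0502 z 0.1571 Ft 5.5 F [-3.4  5.3 -0. ]
  pad top row 178.66 bottom 183.67
3.56 [ 0.0001 -0.003  -0.0003]
3.62 [ 0.     -0.006  -0.0006]
3.68 [-0.0002 -0.009  -0.0009]
3.74 [-0.0006 -0.012  -0.0012]
3.8 [-0.0012 -0.0149 -0.0014]
p7 t 8.2 phi 3.766 r 0.0503 z 0.1558 Ft 6.1 F [-1.7  6.6  0.3]
  pad top row 178.64 bottom 183.59
```

Tangential force is now 6.1 N, which matches "snug". The pad hasn't moved and φ is 1.15 rad past contact. Letting go and rising.

```bash
python3 -m crank '[[0,0.001,0,0,0,0,0.03],[0,0.001,0,0,0,0,0.05],[0,0.001,0,0,0,0,0.06],[0,0.001,0,0,0,0,0.06],[0,0.001,0,0,0,0,0.06]]'
python3 -m crank '[[0,0.001,0.01,0,0,0,0.06],[0,0.001,0.03,0,0,0,0.06],[0,0.001,0.06,0,0,0,0.06],[0,0.001,0.09,0,0,0,0.06],[0,0.001,0.12,0,0,0,0.06]]'
python3 -m crank '[[-0.03,-0.0,0.03,0,0,0,0.06],[-0.06,-0.0,0.05,0,0,0,0.06],[-0.1,0.03,0.05,0,0,0,0.06],[-0.12,0.06,0.05,0,0,0,0.06],[-0.12,0.1,0.05,0,0,0,0.06]]'
python3 - <<'E'
from h import *
look("e1")
t=eyes.read_camera("top")[:,:,::-1];cv2.imwrite("pics/te.png",t)
E
```

```text
time_s: 8.67
ee_pos: [0.5997, -0.2048, 0.1556]
orientation: [-3.141, 0.002, 2.867]
contact_force: [0.6, -0.1, -0.8]
opening: 0.0598
time_s: 9.08
ee_pos: [0.5991, -0.2031, 0.2772]
orientation: [-3.141, 0.001, 2.868]
contact_force: [0.8, 0.9, -0.3]
opening: 0.0599
time_s: 9.5
ee_pos: [0.4741, -0.1058, 0.3266]
orientation: [-3.14, -0.0, 2.86]
contact_force: [-0.1, 0.3, -0.2]
opening: 0.0602
e1 t 9.5 phi 1.277 r 0.1166 z 0.3266 Ft -0.2 F [-0.1  0.3 -0.2]
  pad top row 178.72 bottom 183.34
```

View pics/e1.png

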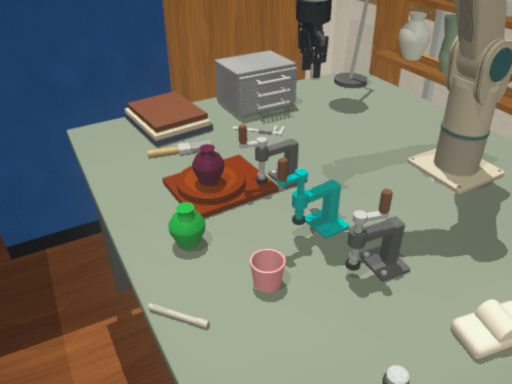

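View pics/te.png

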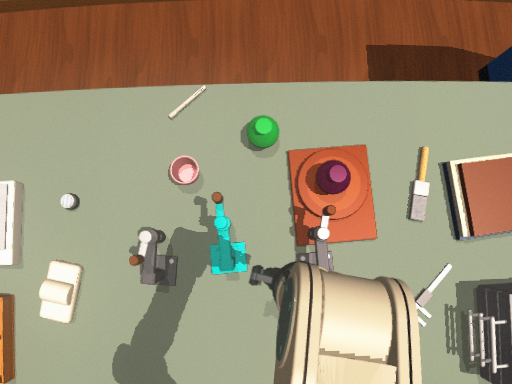

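The scene view shows the knob free at (242,133). In the top view it is at (331,211) with the hub at (323,233). The board, vase and spare clamp look unmoved. I'll check the final angle and any shift by numbers.

```bash
python3 - <<'E'
from h import *
t=cv2.imread("pics/te.png");t0=cv2.imread("pics/top0.png");s=cv2.imread("pics/e1.png")
def comp(im,lo,hi,x0,x1,y0,y1):
    h=cv2.cvtColor(im,cv2.COLOR_BGR2HSV)[y0:y1,x0:x1];m=cv2.inRange(h,lo,hi)
    n,l,st,c=cv2.connectedComponentsWithStats(m);i=1+np.argmax(st[1:,4]);return c[i]+[x0,y0],st[i]+[x0,y0,0,0,0]
# vase, in both
for im in(t0,t):print("vase",comp(im,(150,60,30),(178,255,255),310,355,155,200)[0])
cv2.imwrite("pics/ce.png",np.hstack([cv2.resize(t[190:270,290:370],(400,400),interpolation=2),cv2.resize(s[110:190,220:300],(400,400),interpolation=2)]))
d=cv2.absdiff(t,t0).max(2)
for nm,(x0,x1,y0,y1) in dict(boardtop=(285,372,142,155),boardright=(362,380,142,220),spare=(125,180,225,285)).items():print(nm,(d[y0:y1,x0:x1]>40).sum())
for z in (.185,.19):
    g=onz("top",(331,210.5),z)[:2]-C;print(z,np.linalg.norm(g),(TH-np.arctan2(g[1],g[0]))%(2*np.pi),tri((242.5,126),(331,210.5)))
E
```

```text
vase [332.9609375  176.82477679]
vase [332.96085011 176.81879195]
boardtop 0
boardright 0
spare 546
0.185 0.04845976382411978 3.8112972705275645 (array([ 0.59840342, -0.20483603,  0.18824463]), np.float64(0.0013751193110429747))
0.19 0.047883907327811615 3.78975602089489 (array([ 0.59840342, -0.20483603,  0.18824463]), np.float64(0.0013751193110429747))
```

View pics/ce.png

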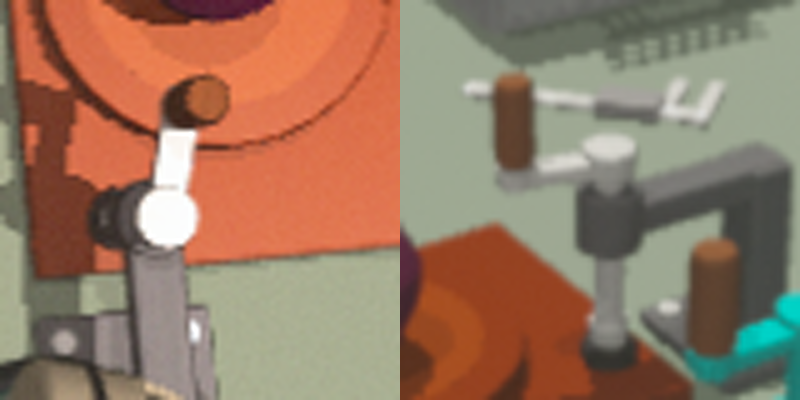

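The crank ended at φ≈3.8, about 1.18 rad past contact. The vase and board moved less than 0.1 px. The 546 changed pixels around the spare clamp coincide with the arm's shadow, and the arm never touched that clamp. Handing in.

```bash
python3 - <<'E'
from h import *
a=cv2.imread("pics/scene0.png")[180:280,345:410];b=cv2.imread("pics/e1.png")[180:280,345:410]
print("spare scene diff",(cv2.absdiff(a,b).max(2)>40).sum())
print(env.close_job())
E
```

```text
spare scene diff 569
the job is handed in; nothing more can be done
None
```

```bash
python3 - <<'E'
import cv2,numpy as np
a=cv2.imread("pics/scene0.png")[180:280,345:412];b=cv2.imread("pics/e1.png")[180:280,345:412]
cv2.imwrite("pics/sp.png",np.hstack([cv2.resize(a,(380,560)),cv2.resize(b,(380,560))]))
E
```

```text
(no output)
```

View pics/sp.png

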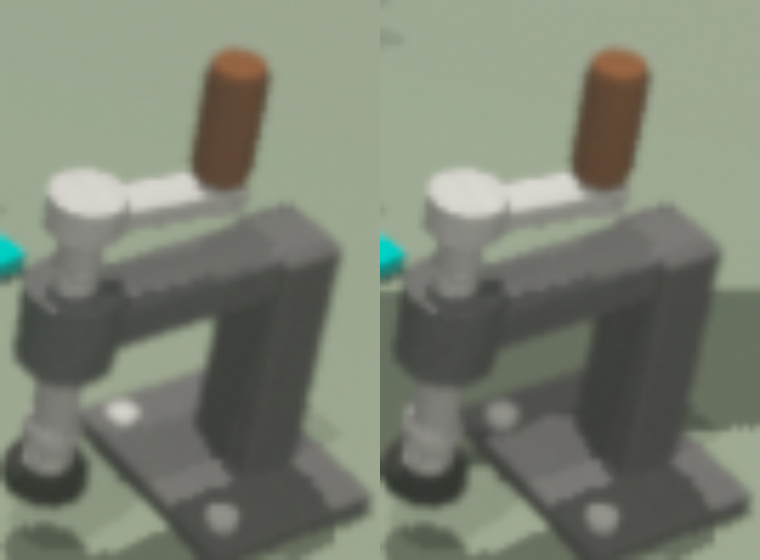

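The clamp over the turntable's edge is snugged down and released, and I handed the job in at about 9.6 s of the 56 s allowed.

- **Turn:** I gripped the knob of the clamp whose pad hangs over the board and turned the crank about 3.8 rad clockwise. The pad stopped sinking at about 2.6 rad (±0.1 rad), so it went about 1.17 rad, or 5.6 mm of screw travel, past contact.
- **Snugness:** The tangential force rose from about 4.3 N to 6.1 N, which matches the figure given for snug. After I let go, the knob measured at 3.79–3.81 rad in the top picture.
- **Turntable and vase:** Neither shifted. The vase moved less than 0.1 px, and the board's edges showed no changed pixels.
- **Spare clamp:** The automatic before-and-after check flagged changed pixels around it (546 in the top view, 569 in the scene view). I had put that down to the arm's shadow before handing in. The enlarged comparison, made only afterwards, shows just the shadow, with the clamp in the same pose.
- **Estimates that differ:** My first estimate of the pad's gap, about 13 mm, put contact at 2.7 rad. That is within the error of the 2.6 rad I used.

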